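Turn the sample plate over and hold the probe arm on the mark

TASK

On the probe stand, first turn the hinged sample plate right over by its side pin so that the face with the sample disc lies upward under the probe's path, while the arm is still locked. Then push the lock button on top of the arm's sleeve fully in, take the probe arm by its upright grip and draw it out until its pointer stands on the long mark of the scale. A spring pulls the arm back, so finish while still holding the grip still at that mark, and leave the glassware and other things on the bench where they are.

Things in the scene. Friction and masses are not known exactly. Their poses are not given: they have to be found in the camera images.
- stand: Fixed probe stand; origin on the bench (z 0), all 'stand' offsets below in mm in its frame; yaw within 0.3. Dark grey base x -110..140, y -150..210, 8 thick. The arm draws out to stand -y. On it: hinge cheeks (x 0, y -66 and 16, top z 56), plate rests (top z 42), the arm's sleeve (x 13..57, y 70..190, top z 112), a scale on a rail (x 100..130, y -80..30, top z 59).
- plate (a joint): Hinge angle (rad) of the aluminium sample plate (66 x 68 x 5, 140 g); axis along stand y at x 0, z 45. 0: flat towards stand -x, plain face up (start); swung up over the hinge (pi/2 upright) to pi: flat towards stand +x, white and amber sample disc up. Nearly free; falls to the side it leans to. Spans stand y -59..9, 6..72 mm from the hinge.
- pin (a point): Point on the axis of the plate's steel side pin (diameter 12, parallel to the hinge, 60 mm from its axis, spanning stand y -59..-127). The point is at stand (-60, -105), z 45 at the start and (60, -105), z 45 when turned over; between, a half circle about the hinge. Clear all round down to the base (z 8). The pin can turn in a grip.
- lock (a joint): Travel (m) of the lock button, straight down. 0: out, arm locked; 0.008: fully in. The arm is free from about 0.006. Takes about 4 N and stays where it is pushed.
- lock_top (a point): Centre of the top of the round steel lock button (diameter 20, standing 16 mm proud of the sleeve's top when out), stand (35, 145), z 128 when out, 120 when in.
- probe_arm: Telescoping arm with an upright black grip block, 22 (stand x) x 30 (stand y), z 107..153, on its 26 x 34 head. Origin: centre of the head, stand (35, 40), z 90 when home; axes as the stand's. Draws out to stand -y by up to 105 mm; a spring pulls it home (1.8 N at home, 30 N/m more; 4 N at the mark). Grip's sides are clear; a pointer bar at z 73..77 reaches to stand +x.
- pointer (a point): Tip of the thin pointer on the arm's head, at stand x 109, z 75, at the same stand y as the middle of the grip. It moves with the arm over the scale.
- long_mark (a point): Middle of the long mark, the only black line across the whole width of the white scale strip (28 x 74; three short marks 10 mm apart on each side), at stand x 115, z 59; axes as the stand's. Its stand y varies (-37..-13): an extension of 53 to 77 mm. The pointer is on the mark when both have the same stand y.
- vial: Bystander: small amber vial (diameter 24, 42 high) on the stand's base near stand (-65, 75). Origin under its centre.
- spare_ring: Bystander: steel ring (diameter 38, 8 high) on the stand's base near stand (-70, 150).
- flask: Bystander: glass conical flask, diameter 76, 110 high, on the bench to the left.
- beaker: Bystander: glass beaker, diameter 68, 85 high, on the bench to the left.
- reagent: Bystander: amber bottle, diameter 70, 150 high, on the bench to the right.
- tub: Bystander: white tub with a lid, diameter 64, 70 high, on the bench to the right.
- spatula: Bystander: steel spatula, 170 long, lying on the bench to the near right.

How it is judged:
By the outcome, as a careful person would: the job done as asked, in the order asked, and still so for the second after the job is handed in, while the arm keeps its last pose, push and grip.
It also fails if it takes over 70 s, if anything falls off the work surface, if the arm or the gripper's body presses on something with over 40 N, if the wrist force passes 120 N, or if a joint passes its speed limit or range.

ROBOT

A 6-joint arm with a two-finger parallel gripper is mounted at the origin on the work surface. World frame = base frame: x ahead of the robot, y to its left, z up, the work surface at z = 0. Lengths are in m, angles in rad, forces in N, time in s.
With the tool pointing down it reaches from about 0.325 to 1 m from the base axis. Payload 5.1 kg.
Tool frame: the origin (TCP) lies at the very end of the fingers, on their centre line; the grasp point (between the pads) lies 19 mm behind it; z points along the fingers, y is the direction in which the jaws open and shut (so a half turn about z gives the same grasp; the last joint's range is limited). The gripper opens to 85 mm and grips with 20 to 120 N. Pads are 22 mm wide; open, the fingers measure 114 mm over their backs; the gripper's body (76 mm by 85 mm) begins 54 mm behind the grasp point. The pads swing forward as they close: fully open they stand 13 mm farther back than shut.
Start: joints at [-1.347, 0.124, 1.65, -0, 1.367, -0.083], TCP at [0.196, -0.62, 0.231] pointing down, gripper open.
Joint ranges: [-2.61, 2.61], [-1.02, 2.33], [0.03, 2.71], [-1.35, 4.49], [0.32, 2.68], [-2.91, 2.91]. Speed limits (rad/s): [2.57, 2.57, 3.14, 3.14, 3.14, 3.14].

INTERFACE

Orientations are given as a rotation vector (axis times angle).
In Python, from plant import read_state, eyes, finish_job gives the robot as it stands. The module is installed in compiled form; this text tells all that it offers.
- The arm moves only by the tool arm_command, never from a script. Its argument "commands" is a list of rows, each a list of 7 numbers: the shift along the tool's x, y, z in mm, then the turn, a rotation vector about the tool's x, y, z in rad, then the opening, from 0 (shut) to 1 (fully open). A call has 1 to 20 rows; each row shifts and turns the commanded pose from where the row before left it, along the tool's axes as they then stand; what a row does not reach is not made up. A row lasts 1/12 s, in which the tool goes at most 41.7 mm and 7.16 degrees, less where a joint would pass 70% of its speed; a pose out of reach is approached as far as the arm can. A call with a gripper value outside its range is refused whole. The fingers move at their own pace and stop on an object; "grip_force" is the grip in N (left out, the last holds). Time passes only in rows, so rows that do not move let the fingers close. It gives the time, the measured TCP pose, the force and the opening at its end, in the units of the state.
- read_state(): the state, without advancing time (a new reading comes with each control period).
- eyes.get_image(name): name is "scene" or "top" or "wrist"; returns a dict with "color" (420x560x3 uint8, red, green, blue), "fx", "fy", "cx", "cy" (pixels), "world_from_camera" (4x4, takes a point from camera to world coordinates). Camera axes: x right, y up, looking along -z (the intrinsics and any distortion apply to the point x, -y, -z); pixel columns grow to the right and rows downward; lengths in m; the calibration is good to about 2 mm. A picture is of the moment at which its call begins. There is no depth.
- finish_job(): hands the job in, once; it reports no verdict.
The state is a dict: "time_s": time; "joint_positions": joint angles; "joint_vel": joint speeds; "tau": joint torques, N m; "tool_pos": TCP position; "tcp_rot": TCP orientation; "ft_force": force on the tool from outside, world axes, zero at the start; "ft_torque": the same for the moment, N m; "gripper_width": finger opening in m.
Only numpy, scipy, OpenCV 4.12 (cv2) and the standard library are available. Lean on these libraries where they do the work, as an engineer would, in place of code of your own. Each camera call takes 0.05 s, during which the arm holds its last target.

## Working session

There is one attempt and no reset: what is moved stays moved. The work goes in short steps, Python scripts to look and compute and a tool call to move; the robot and the scene stay as the last step left them, time stands still between calls to the robot, and variables do not carry over. Pictures are saved under pics/ and viewed, and the job is handed in when it is done.

Besides the shell and the picture viewer there is one more tool, called in YAML: its name, and indented under it one key for each argument. arm_command: Moves the arm, as the interface text tells. Its arguments: {"type":"object","properties":{"commands":{"type":"array"},"grip_force":{"type":"number"}},"required":["commands"]}

```bash
mkdir -p pics
cat > h.py <<'E'
import numpy as np, cv2
from plant import read_state, eyes, finish_job
from scipy.spatial.transform import Rotation as R
def snap(n,tag):
    d=eyes.get_image(n); cv2.imwrite(f'pics/{tag}.png',d['color'][:,:,::-1]); np.save(f'pics/{tag}.npy',d,allow_pickle=True); return d
def load(tag): return np.load(f'pics/{tag}.npy',allow_pickle=True).item()
def proj(d,P):
    T=np.linalg.inv(np.array(d['world_from_camera'])); p=T[:3,:3]@np.array(P)+T[:3,3]
    x,y,z=p[0],-p[1],-p[2]; return d['fx']*x/z+d['cx'], d['fy']*y/z+d['cy']
def ray(d,u,v):
    T=np.array(d['world_from_camera']); r=T[:3,:3]@np.array([(u-d['cx'])/d['fx'],-(v-d['cy'])/d['fy'],-1]); return T[:3,3],r
def onz(d,u,v,z):
    o,r=ray(d,u,v); return o+r*(z-o[2])/r[2]
E
python3 - <<'E'
from h import *
s=read_state(); print({k:np.round(v,3).tolist() for k,v in s.items()})
for n in('scene','top','wrist'):
    d=snap(n,n+'0'); print(n,d.keys(),d['fx'],d['cx'],d['cy'],np.round(d['world_from_camera'],3).tolist())
E
```

```text
{'time_s': 0.0, 'joint_positions': [-1.347, 0.124, 1.652, 0.0, 1.368, -0.083], 'joint_vel': [0.0, 0.002, 0.0, -0.001, 0.001, -0.0], 'tau': [0.0, -42.361, -36.545, 0.0, 0.007, 0.0], 'tool_pos': [0.196, -0.619, 0.23], 'tcp_rot': [-3.103, -0.48, 0.0], 'ft_force': [0.193, 0.574, -0.921], 'ft_torque': [0.016, -0.023, 0.014], 'gripper_width': 0.085}
scene dict_keys(['color', 'fx', 'fy', 'cx', 'cy', 'world_from_camera']) 463.45001903203905 269.1394577286495 209.56582107320773 [[-0.428, -0.644, 0.634, 1.204], [0.904, -0.32, 0.284, 0.305], [0.02, 0.695, 0.719, 0.903], [0.0, 0.0, 0.0, 1.0]]
top dict_keys(['color', 'fx', 'fy', 'cx', 'cy', 'world_from_camera']) 477.8021851283992 284.58111407081185 216.63632446061146 [[0.017, 0.986, -0.164, 0.304], [-1.0, 0.019, 0.013, 0.008], [0.016, 0.164, 0.986, 1.394], [0.0, 0.0, 0.0, 1.0]]
wrist dict_keys(['color', 'fx', 'fy', 'cx', 'cy', 'world_from_camera']) 320.3950515574235 284.755208686395 203.89886371056014 [[0.303, 0.918, 0.255, 0.261], [-0.953, 0.292, 0.08, -0.599], [-0.001, -0.267, 0.964, 0.373], [0.0, 0.0, 0.0, 1.0]]
```

View pics/scene0.png

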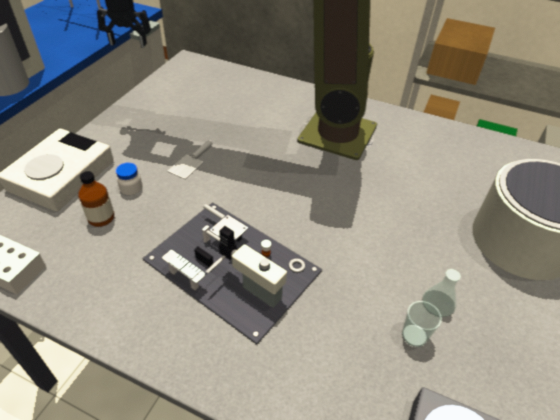

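View pics/top0.png

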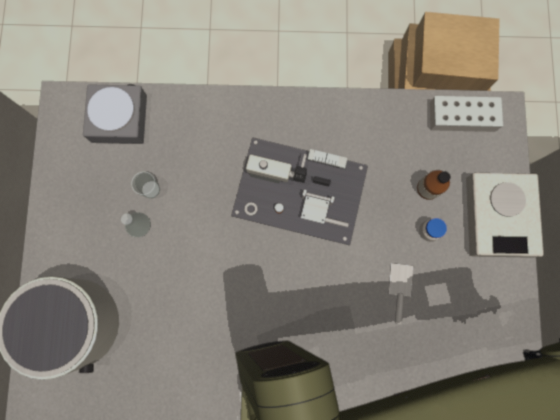

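The scene view shows the stand mid-bench. In the top view its base has corners near (255,139), (367,165), (351,243) and (233,213), with the scale at (328,158), the grip at (299,174) and the pin at (335,222). Next I'll fit the base.

Run:
```python
from h import *
d=load('top0'); c=d['color']
cv2.imwrite('pics/topcrop.png',cv2.resize(c[130:250,225:375,::-1],None,fx=5,fy=5,interpolation=cv2.INTER_CUBIC))
g=c.astype(int).max(2)
m=(g<85).astype(np.uint8); m[:, :228]=0;m[:,375:]=0;m[:132]=0;m[250:]=0
m=cv2.morphologyEx(m,cv2.MORPH_CLOSE,np.ones((5,5)))
cs,_=cv2.findContours(m,cv2.RETR_EXTERNAL,cv2.CHAIN_APPROX_NONE)
k=max(cs,key=cv2.contourArea); h=cv2.convexHull(k)
P=np.array([onz(d,u,v,.008)[:2] for u,v in h[:,0]],dtype=np.float32)
r=cv2.minAreaRect(P*1000); print(r, cv2.contourArea(k)); print(cv2.boxPoints(r))
print([proj(d,(x/1000,y/1000,.008)) for x,y in cv2.boxPoints(r)])
```

```text
((654.1831665039062, -77.02105712890625), (130.0008087158203, 81.0106430053711), 50.1877555847168) 407.5
[[ 581.4511    -101.0164   ]
 [ 643.67914   -152.8854   ]
 [ 726.9152     -53.02571  ]
 [ 664.6872      -1.1567078]]
[(np.float64(315.52145708665904), np.float64(201.65721255568488)), (np.float64(333.02447157526376), np.float64(181.52040335892522)), (np.float64(299.8752573666746), np.float64(153.89608202482663)), (np.float64(282.2711320041885), np.float64(173.64668145463432))]
```

View pics/topcrop.png

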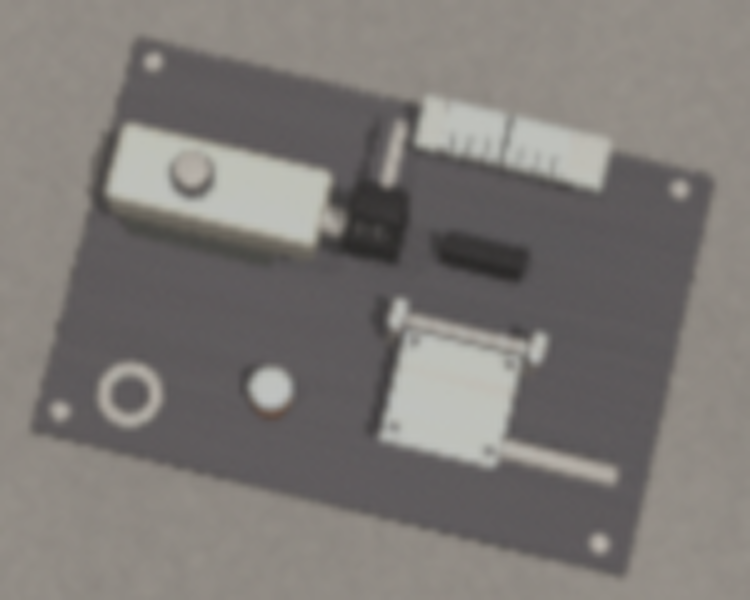

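The crop clearly shows the base, the plate (plain face up), its pin at crop (560,462), the button at (192,170) and the long mark at about (509,130). I'll threshold higher.

Run:
```python
from h import *
d=load('top0'); c=d['color']
print(c[230,300],c[145,240],c[245,240])
g=c.astype(int).mean(2)
m=(g<(g[225:235,295:305].mean()+g[140:150,235:245].mean())/2).astype(np.uint8); m[:, :226]=0;m[:,375:]=0;m[:132]=0;m[250:]=0
m=cv2.morphologyEx(m,cv2.MORPH_OPEN,np.ones((3,3)))
cs,_=cv2.findContours(m,cv2.RETR_EXTERNAL,cv2.CHAIN_APPROX_NONE)
k=max(cs,key=cv2.contourArea); h=cv2.convexHull(k)
P=np.array([onz(d,u,v,.008)[:2] for u,v in h[:,0]],dtype=np.float32)*1000
r=cv2.minAreaRect(P); b=cv2.boxPoints(r); print(r, cv2.contourArea(k)); print(b)
print([proj(d,(x/1000,y/1000,.008)) for x,y in b])
# features
def crop(u,v): return (u+.5)/5-.5+225,(v+.5)/5-.5+130
for n,u,v,z,s in [('button',192,170,128,(35,145)),('hingeA',400,313,56,(0,16)),('hingeB',538,347,56,(0,-66)),('ring',130,394,16,(-70,150)),('pinend',617,475,45,(-60,-127)),('mark',509,128,59,(115,None)),('grip',376,218,153,(35,40))]:
    print(n,np.round(onz(d,*crop(u,v),z/1000)*1000,1),s)
```

```text
[95 91 93] [145 140 134] [143 138 131]
((616.5213012695312, -51.4600830078125), (366.4404296875, 251.52685546875), 77.07925415039062) 8633.0
[[ 452.97357 -201.92014]
 [ 698.13184 -258.1623 ]
 [ 780.06903   98.99997]
 [ 534.91077  155.24213]]
[(np.float64(349.8042415888887), np.float64(245.5367217668281)), (np.float64(368.02420634892684), np.float64(164.55911740280098)), (np.float64(249.80145262893953), np.float64(135.88368388156385)), (np.float64(228.23882043720204), np.float64(215.50990764598535))]
button [660.6  52.8 128. ] (35, 145)
hingeA [598.8 -65.8  56. ] (0, 16)
hingeB [ 580.5 -145.    56. ] (0, -66)
ring [555.9  89.8  16. ] (-70, 150)
pinend [ 509.  -191.5   45. ] (-60, -127)
mark [ 709.1 -127.7   59. ] (115, None)
grip [629.1 -47.1 153. ] (35, 40)
```

```bash
cat >> h.py <<'E'
def fit2(S,W):
    S=np.array(S,float);W=np.array(W,float);a=S-S.mean(0);b=W-W.mean(0)
    t=np.arctan2((a[:,0]*b[:,1]-a[:,1]*b[:,0]).sum(),(a*b).sum()); Q=np.array([[np.cos(t),-np.sin(t)],[np.sin(t),np.cos(t)]])
    o=W.mean(0)-Q@S.mean(0); return t,o,Q,W-(S@Q.T+o)
E
python3 - <<'E'
from h import *
d=load('top0'); c=d['color']
S=[(35,145),(0,16),(0,-66),(-60,-127)];W=[(660.6,52.8),(598.8,-65.8),(580.5,-145),(509,-191.5)]
bs=[(-110,-150),(140,-150),(140,210),(-110,210)];
crop=lambda u,v:((u+.5)/5-.5+225,(v+.5)/5-.5+130)
bw=[onz(d,*crop(u,v),.008)[:2]*1000 for u,v in [(626,577),(715,178),(137,37),(31,432)]]
print(np.round(bw,1))
for s,w in((S,W),(bs,bw),(S+bs,W+bw)):
    t,o,Q,e=fit2(s,w);print(t,o);print(np.round(e,1).tolist())
print('mark in stand',Q.T@(np.array([709.1,-127.7])-o), 'grip',Q.T@(np.array([629.1,-47.1])-o))
# overlay
im=cv2.imread('pics/topcrop.png')
def st(x,y,z): 
    w=Q@np.array([x,y])+o; u,v=proj(d,(w[0]/1e3,w[1]/1e3,z/1e3)); return int((u-225+.5)*5-.5),int((v-130+.5)*5-.5)
for p in [(-60,-105,45),(35,145,128),(35,40,153),(0,16,56),(0,-66,56),(109,40,75),(115,-25,59),(100,-80,59),(130,30,59)]+[(a,b,8) for a,b in bs]:
    cv2.drawMarker(im,st(*p),(0,0,255),0,10,1)
cv2.imwrite('pics/ov.png',im)
E
```

```text
[[ 454.5 -201.9]
 [ 696.1 -256.9]
 [ 776.7   92.3]
 [ 533.6  147.7]]
-0.21990672380452678 [595.06959501 -80.93102381]
[[-0.3, -0.1], [0.2, -0.5], [-0.2, 0.3], [0.2, 0.3]]
-0.22437519354905341 [593.94117107 -80.61709161]
[[1.2, 0.5], [-0.9, 1.1], [-0.5, -0.7], [0.2, -0.9]]
-0.22312595923107614 [594.53192751 -80.79999474]
[[-0.1, -0.1], [0.7, -0.6], [0.6, 0.2], [1.1, -0.1], [0.5, 0.8], [-1.8, 1.2], [-0.8, -0.7], [-0.1, -0.6]]
mark in stand [122.10598201 -20.38585013] grip [26.25404067 40.51378321]
```

View pics/ov.png

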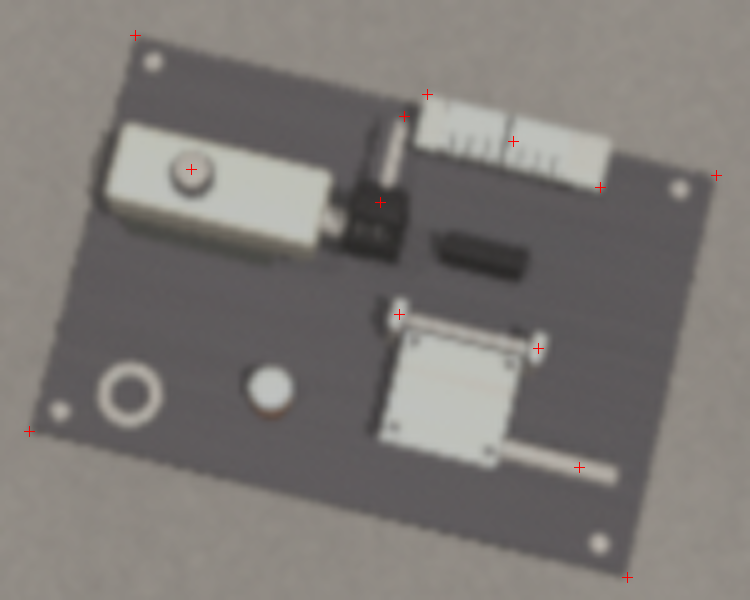

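View pics/wrist0.png

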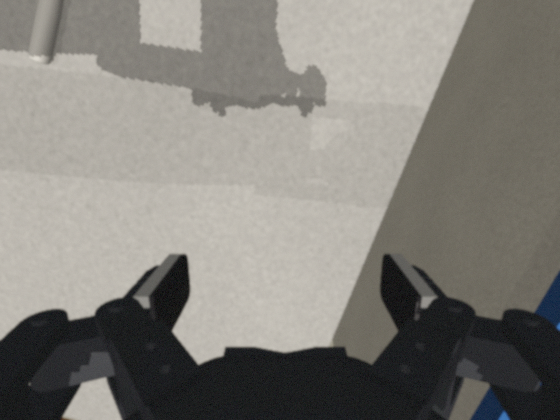

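The overlay agrees to about 1–2 mm: stand origin (594.7, -80.8) mm, yaw -0.222, long mark at stand y of about -20. Next is the tool alignment and the move above the pin.

```bash
cat >> h.py <<'E'
O=np.array([594.7,-80.8]);YAW=-0.222
Q=np.array([[np.cos(YAW),-np.sin(YAW)],[np.sin(YAW),np.cos(YAW)]])
def st2w(x,y,z): return np.array([*(Q@[x,y]+O),z])
def w2st(p): p=np.asarray(p,float); return np.array([*(Q.T@(p[:2]-O)),p[2]])
def target():  # tool down, tool y along +-stand x
    s=read_state(); Rc=R.from_rotvec(s['tcp_rot']); out=[]
    for sg in(1,-1):
        y=sg*np.array([Q[0,0],Q[1,0],0]); z=np.array([0,0,-1.]); M=np.stack([np.cross(y,z),y,z],1)
        out.append(((Rc.inv()*R.from_matrix(M)).as_rotvec(),R.from_matrix(M)))
    return min(out,key=lambda q:np.linalg.norm(q[0]))
def rep(x=None,y=None,z=None):
    s=read_state(); rv,M=target(); p=s['tool_pos']*np.array(1000) if not isinstance(s['tool_pos'],list) else np.array(s['tool_pos'])*1000
    print('t',s['time_s'],'stand tcp',np.round(w2st(p),1),'turn',np.round(rv,3),'F',np.round(s['ft_force'],1),'w',round(float(s['gripper_width'])*1000,1),'q6',round(float(s['joint_positions'][5]),2))
    if x is not None:
        print('shift tool mm (after turn)',np.round(M.inv().apply(st2w(x,y,z)-p),1))
    print('tool axes in stand:',np.round([w2st(M.apply(e)*1000+np.array([*O,0]))/1000 for e in np.eye(3)],2).tolist())
E
python3 -c "
from h import *
rep(-60,-105,150)"
```

```text
t 0.15 stand tcp [-270.2 -612.9  230.3] turn [-1.000e-03 -1.000e-03 -1.042e+00] F [-0.5  0.6 -0.3] w 85.3 q6 -0.08
shift tool mm (after turn) [507.9 210.2  80.3]
tool axes in stand: [[0.0, 1.0, 0.0], [1.0, -0.0, 0.0], [0.0, 0.0, -1.0]]
```

arm_command:
  commands:
    - [0,0,0,0,0,-0.104,1]
    - [0,0,0,0,0,-0.104,1]
    - [0,0,0,0,0,-0.104,1]
    - [0,0,0,0,0,-0.104,1]
    - [0,0,0,0,0,-0.104,1]
    - [0,0,0,0,0,-0.104,1]
    - [0,0,0,0,0,-0.104,1]
    - [0,0,0,0,0,-0.104,1]
    - [0,0,0,0,0,-0.104,1]
    - [0,0,0,0,0,-0.104,1]
    - [0,0,0,0,0,0,1]
    - [0,0,0,0,0,0,1]
  grip_force: 40

```text
time_s: 1.15
tool_pos: [0.1962, -0.6195, 0.2309]
tcp_rot: [-2.458, -1.956, -0.0]
ft_force: [-0.0, -0.6, 0.4]
gripper_width: 0.0854
```

arm_command:
  commands:
    - [34,14,0,0,0,0,1]
    - [34,14,0,0,0,0,1]
    - [34,14,0,0,0,0,1]
    - [34,14,0,0,0,0,1]
    - [34,14,0,0,0,0,1]
    - [34,14,0,0,0,0,1]
    - [34,14,0,0,0,0,1]
    - [34,14,0,0,0,0,1]
    - [34,14,0,0,0,0,1]
    - [34,14,0,0,0,0,1]
    - [34,14,0,0,0,0,1]
    - [34,14,0,0,0,0,1]
    - [34,14,0,0,0,0,1]
    - [34,14,0,0,0,0,1]
    - [32,14,0,0,0,0,1]
    - [0,0,0,0,0,0,1]
    - [0,0,0,0,0,0,1]

```text
time_s: 2.57
tool_pos: [0.5145, -0.1695, 0.2312]
tcp_rot: [-2.454, -1.961, 0.001]
ft_force: [-0.1, 0.4, -0.3]
gripper_width: 0.0858
```

```bash
python3 -c "
from h import *
rep(-60,-105,120)
snap('wrist','w1')"
```

```text
t 2.5667 stand tcp [ -58.7 -104.2  231.2] turn [-0.  0. -0.] F [-0.1  0.4 -0.3] w 85.8 q6 -0.19
shift tool mm (after turn) [ -0.8  -1.3 111.2]
tool axes in stand: [[0.0, 1.0, 0.0], [1.0, -0.0, 0.0], [0.0, 0.0, -1.0]]
```

View pics/w1.png

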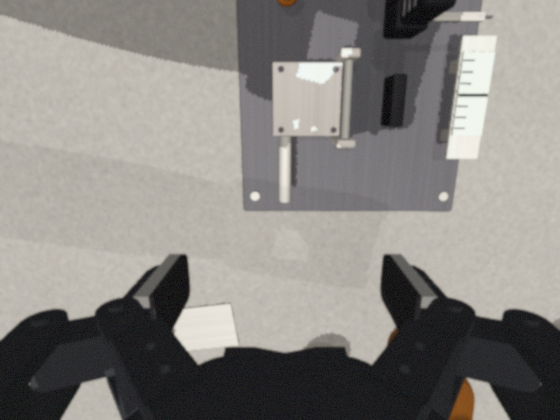

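The wrist view shows the plate at (308,98), the pin from (285,137) to its end at (285,202), the cheeks at (350,52) and (345,144), and the long mark at (473,95). I'll cross-check the stand fit with it.

Run:
```python
from h import *
d=load('w1')
cv2.imwrite('pics/w1c.png',cv2.resize(d['color'][30:220,230:500,::-1],None,fx=2.9,fy=2.9,interpolation=cv2.INTER_CUBIC))
for n,u,v,z,s in [('cA',350,52,56,(0,16)),('cB',345.5,144,56,(0,-66)),('pinend',285,202,45,(-60,-127)),('c0',243,211,8,(-110,-150)),('c1',453,211,8,(140,-150)),('markL',459,95,59,(101,0)),('mark',488,95.5,59,(129,0)),('scaleB',447,159,59,(101,-62)),('scaleBR',477,159,59,(129,-62)),('scaleT',494,36,59,(129,12))]:
    print(n,np.round(w2st(onz(d,u,v,z/1e3)*1000),1),s)
for n,p in [('pin',(-60,-105,45)),('grip',(35,40,153)),('ptr',(109,40,75)),('btn',(35,145,128))]: print(n,np.round(proj(d,st2w(*p)/1e3)))
```

```text
cA [ 1.2 18.5 56. ] (0, 16)
cB [  1.3 -64.1  56. ] (0, -66)
pinend [ -57.9 -126.    45. ] (-60, -127)
c0 [-108.  -147.2    8. ] (-110, -150)
c1 [ 142.6 -147.2    8. ] (140, -150)
markL [104.3 -18.8  59. ] (101, 0)
mark [131.4 -19.2  59. ] (129, 0)
scaleB [101.2 -78.4  59. ] (101, -62)
scaleBR [130.7 -78.4  59. ] (129, -62)
scaleT [128.2  31.1  59. ] (129, 12)
pin [283. 183.]
grip [440. -17.]
ptr [485.  20.]
btn [ 443. -206.]
```

View pics/w1c.png

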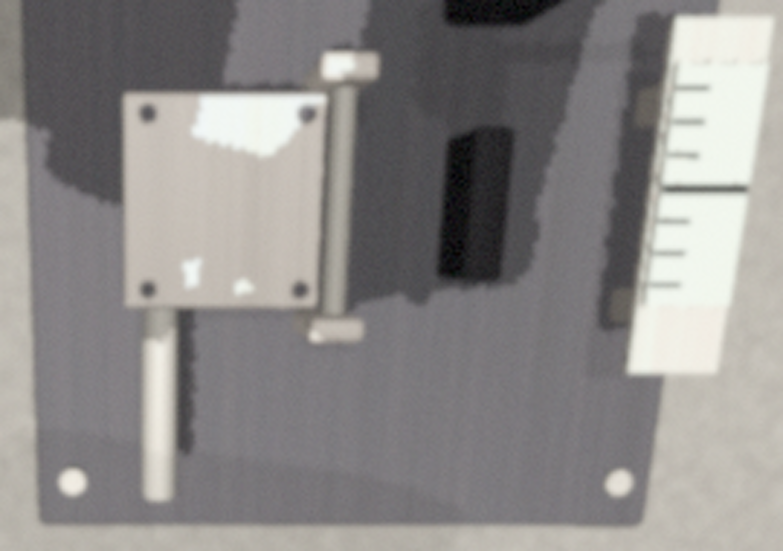

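arm_command:
  commands:
    - [0,0,25,0,0,0,1]
    - [0,0,25,0,0,0,1]
    - [0,0,25,0,0,0,1]
    - [0,0,25,0,0,0,1]
    - [0,0,25,0,0,0,0.7]
    - [0,0,25,0,0,0,0.7]
    - [0,0,20,0,0,0,0.7]
    - [0,0,20,0,0,0,0.7]
    - [0,0,15,0,0,0,0.7]
    - [0,0,0,0,0,0,0.7]
    - [0,0,0,0,0,0,0.7]

```text
time_s: 3.53
tool_pos: [0.5126, -0.1718, 0.0256]
tcp_rot: [-2.457, -1.955, 0.002]
ft_force: [0.9, 0.0, 0.1]
gripper_width: 0.0595
```

```bash
python3 -c "
from h import *
rep(-60,-105,26)
snap('wrist','w2')"
```

```text
t 3.5333 stand tcp [ -60.  -106.9   25.6] turn [-0.002 -0.    -0.005] F [0.9 0.  0.1] w 59.5 q6 -0.2
shift tool mm (after turn) [ 1.9 -0.  -0.4]
tool axes in stand: [[0.0, 1.0, 0.0], [1.0, -0.0, 0.0], [0.0, 0.0, -1.0]]
```

View pics/w2.png

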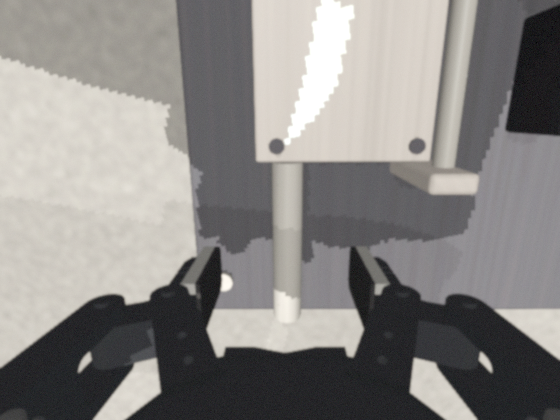

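The pin (column 287) lies between the fingers (mid-column 284). Closing on it.

arm_command:
  commands:
    - [1,0.5,0,0,0,0,0.4]
    - [1,0,0,0,0,0,0.2]
    - [0,0,0,0,0,0,0]
    - [0,0,0,0,0,0,0]
    - [0,0,0,0,0,0,0]
    - [0,0,0,0,0,0,0]
    - [0,0,0,0,0,0,0]
    - [0,0,0,0,0,0,0]
  grip_force: 40

```text
time_s: 4.25
tool_pos: [0.5143, -0.1691, 0.0273]
tcp_rot: [-2.454, -1.959, 0.002]
ft_force: [-4.3, 0.6, 7.2]
gripper_width: 0.0104
```

```bash
python3 -c "
from h import *
rep(-60,-105,26)
for k in range(0,13):
    a=np.pi*k/12; print(k, np.round(-60*np.cos(a),1), np.round(60*np.sin(a),1))"
```

```text
t 4.25 stand tcp [ -59.  -103.8   27.3] turn [-0.002  0.    -0.002] F [-4.3  0.6  7.2] w 10.4 q6 -0.19
shift tool mm (after turn) [-1.2 -1.   1.3]
tool axes in stand: [[0.0, 1.0, 0.0], [1.0, -0.0, 0.0], [0.0, 0.0, -1.0]]
0 -60.0 0.0
1 -58.0 15.5
2 -52.0 30.0
3 -42.4 42.4
4 -30.0 52.0
5 -15.5 58.0
6 -0.0 60.0
7 15.5 58.0
8 30.0 52.0
9 42.4 42.4
10 52.0 30.0
11 58.0 15.5
12 60.0 0.0
```

arm_command:
  commands:
    - [0,0.5,-7.8,0,0,0,0]
    - [0,1.5,-7.7,0,0,0,0]
    - [0,2.5,-7.4,0,0,0,0]
    - [0,3.5,-7.0,0,0,0,0]
    - [0,4.4,-6.5,0,0,0,0]
    - [0,5.2,-5.9,0,0,0,0]
    - [0,0,0,0,0,0,0]
    - [0,0,0,0,0,0,0]

```text
time_s: 4.92
tool_pos: [0.5275, -0.1722, 0.0688]
tcp_rot: [-2.447, -1.954, 0.013]
ft_force: [-17.9, 1.2, 9.1]
gripper_width: 0.0106
```

```bash
python3 -c "
from h import *
rep()
snap('wrist','w3');snap('scene','s3')"
```

```text
t 4.9167 stand tcp [ -45.4 -103.9   68.8] turn [-0.013  0.    -0.001] F [-17.9   1.2   9.1] w 10.6 q6 -0.19
tool axes in stand: [[0.0, 1.0, 0.0], [1.0, -0.0, 0.0], [0.0, 0.0, -1.0]]
```

View pics/w3.png

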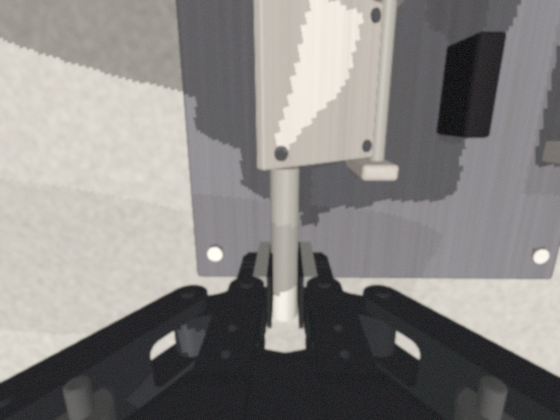

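Plate at about 45° and the pin still held. The force is radially outward, so I'll ease the command outward a little.

arm_command:
  commands:
    - [0,-2,-1,0,0,0,0]
    - [0,0,0,0,0,0,0]
    - [0,0,0,0,0,0,0]

```text
time_s: 5.27
tool_pos: [0.5276, -0.1721, 0.0692]
tcp_rot: [-2.451, -1.957, 0.007]
ft_force: [-8.2, -0.4, -0.5]
gripper_width: 0.0104
```

```bash
python3 -c "
from h import *
rep()"
```

```text
t 5.2667 stand tcp [ -45.4 -103.8   69.2] turn [-0.007  0.    -0.002] F [-8.2 -0.4 -0.5] w 10.4 q6 -0.19
tool axes in stand: [[0.0, 1.0, 0.0], [1.0, -0.0, 0.0], [0.0, 0.0, -1.0]]
```

arm_command:
  commands:
    - [0,4.5,-5.2,0,0,0,0]
    - [0,6.5,-4.4,0,0,0,0]
    - [0,7.0,-3.5,0,0,0,0]
    - [0,7.4,-2.5,0,0,0,0]
    - [0,7.7,-1.5,0,0,0,0]
    - [0,7.8,-0.5,0,0,0,0]
    - [0,0,0,0,0,0,0]
    - [0,0,0,0,0,0,0]

```text
time_s: 5.93
tool_pos: [0.5713, -0.1822, 0.0905]
tcp_rot: [2.454, 1.958, 0.001]
ft_force: [-5.3, 0.6, 7.0]
gripper_width: 0.0103
```

```bash
python3 -c "
from h import *
rep()
snap('wrist','w4')"
```

```text
t 5.9333 stand tcp [  -0.5 -104.    90.5] turn [ 0.002  0.    -0.002] F [-5.3  0.6  7. ] w 10.3 q6 -0.17
tool axes in stand: [[0.0, 1.0, 0.0], [1.0, -0.0, 0.0], [0.0, 0.0, -1.0]]
```

View pics/w4.png

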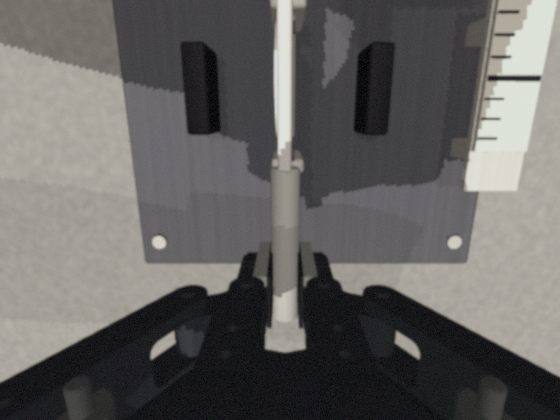

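The plate stands upright, so I continue down the other side.

arm_command:
  commands:
    - [0,7.8,0.5,0,0,0,0]
    - [0,7.7,1.5,0,0,0,0]
    - [0,7.4,2.5,0,0,0,0]
    - [0,7.0,3.5,0,0,0,0]
    - [0,6.5,4.4,0,0,0,0]
    - [0,5.9,5.2,0,0,0,0]
    - [0,0,0,0,0,0,0]
    - [0,0,0,0,0,0,0]

```text
time_s: 6.65
tool_pos: [0.6126, -0.1915, 0.0699]
tcp_rot: [2.454, 1.958, 0.003]
ft_force: [0.8, -0.5, 4.0]
gripper_width: 0.0107
```

```bash
python3 -c "
from h import *
rep()"
```

```text
t 6.65 stand tcp [  41.8 -104.1   69.9] turn [ 0.003  0.    -0.002] F [ 0.8 -0.5  4. ] w 10.7 q6 -0.16
tool axes in stand: [[0.0, 1.0, 0.0], [1.0, -0.0, 0.0], [0.0, 0.0, -1.0]]
```

arm_command:
  commands:
    - [0,5.2,5.9,0,0,0,0]
    - [0,4.4,6.5,0,0,0,0]
    - [0,3.5,7.0,0,0,0,0]
    - [0,2.5,7.4,0,0,0,0]
    - [0,1.5,7.7,0,0,0,0]
    - [0,0.5,6.8,0,0,0,0]
    - [0,0,0,0,0,0,0]
    - [0,0,0,0,0,0,0]

```text
time_s: 7.32
tool_pos: [0.6309, -0.1957, 0.029]
tcp_rot: [2.452, 1.956, 0.006]
ft_force: [5.6, -2.3, 2.6]
gripper_width: 0.0106
```

```bash
python3 -c "
from h import *
rep()
snap('wrist','w5')"
```

```text
t 7.3167 stand tcp [  60.6 -104.1   29. ] turn [ 0.007  0.    -0.002] F [ 5.6 -2.3  2.6] w 10.6 q6 -0.16
tool axes in stand: [[0.0, 1.0, 0.0], [1.0, -0.0, 0.0], [0.0, 0.0, -1.0]]
```

View pics/w5.png

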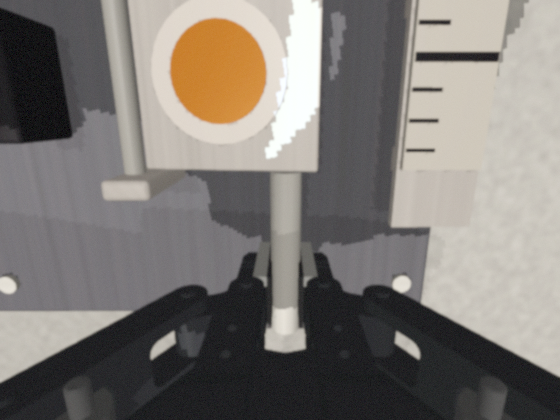

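The plate is over, with the white and amber disc up. I'll nudge it down, release and rise.

arm_command:
  commands:
    - [0,-0.5,1.5,0,0,0,0]
    - [0,0,0,0,0,0,0]
    - [0,0,0,0,0,0,0.4]
    - [0,0,0,0,0,0,0.5]
    - [0,0,0,0,0,0,0.5]
    - [0,0,0,0,0,0,0.5]
    - [0,0,0,0,0,0,0.5]
    - [0,0,-10,0,0,0,0.5]
    - [0,0,-20,0,0,0,0.5]
    - [0,0,-30,0,0,0,0.5]
    - [0,0,-35,0,0,0,0.5]
    - [0,0,-35,0,0,0,0.5]
    - [0,0,-35,0,0,0,0.5]
    - [0,0,-35,0,0,0,0.5]
    - [0,0,0,0,0,0,0.5]

```text
time_s: 8.62
tool_pos: [0.6316, -0.1964, 0.2382]
tcp_rot: [2.445, 1.95, 0.013]
ft_force: [0.6, -1.1, 1.4]
gripper_width: 0.0429
```

```bash
python3 -c "
from h import *
rep(35,145,150)
snap('wrist','w6')"
```

```text
t 8.6167 stand tcp [  61.4 -104.6  238.2] turn [ 0.016  0.003 -0.002] F [ 0.6 -1.1  1.4] w 42.9 q6 -0.16
shift tool mm (after turn) [249.6 -26.4  88.2]
tool axes in stand: [[0.0, 1.0, 0.0], [1.0, -0.0, 0.0], [0.0, 0.0, -1.0]]
```

View pics/w6.png

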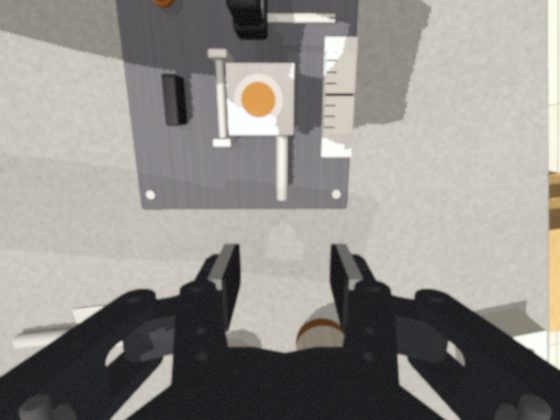

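The plate lies flat on the +x side with the disc up. On to the button, fingers shut.

arm_command:
  commands:
    - [25,-2.6,0,0,0,0,0]
    - [25,-2.6,0,0,0,0,0]
    - [25,-2.6,0,0,0,0,0]
    - [25,-2.6,0,0,0,0,0]
    - [25,-2.6,0,0,0,0,0]
    - [25,-2.6,0,0,0,0,0]
    - [25,-2.6,0,0,0,0,0]
    - [25,-2.6,0,0,0,0,0]
    - [25,-2.6,0,0,0,0,0]
    - [25,-2.6,0,0,0,0,0]
    - [0,0,20,0,0,0,0]
    - [0,0,20,0,0,0,0]
    - [0,0,0,0,0,0,0]
    - [0,0,0,0,0,0,0]
    - [0,0,0,0,0,0,0]

```text
time_s: 9.92
tool_pos: [0.658, 0.0544, 0.1872]
tcp_rot: [-2.456, -1.959, -0.0]
ft_force: [1.2, -0.3, -0.4]
gripper_width: 0.0001
```

```bash
python3 -c "
from h import *
rep(35,145,135)
snap('scene','s7');d=snap('top','t7')
cv2.imwrite('pics/t7c.png',cv2.resize(d['color'][120:260,215:375,::-1],None,fx=4,fy=4,interpolation=cv2.INTER_CUBIC))"
```

```text
t 9.9167 stand tcp [ 32.  145.8 187.2] turn [-0.    -0.    -0.002] F [ 1.2 -0.3 -0.4] w 0.1 q6 0.23
shift tool mm (after turn) [-0.8  3.  52.2]
tool axes in stand: [[0.0, 1.0, 0.0], [1.0, -0.0, 0.0], [0.0, 0.0, -1.0]]
```

View pics/s7.png

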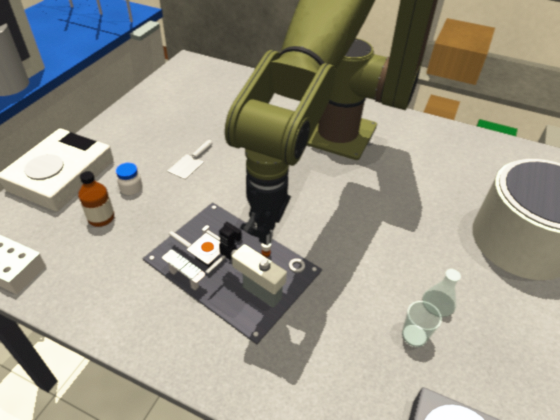

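arm_command:
  commands:
    - [-0.5,3.5,15,0,0,0,0]
    - [0,0,15,0,0,0,0]
    - [0,0,15,0,0,0,0]
    - [0,0,8,0,0,0,0]
    - [0,0,0,0,0,0,0]
    - [0,0,0,0,0,0,0]

```text
time_s: 10.52
tool_pos: [0.6604, 0.0534, 0.1321]
tcp_rot: [-2.454, -1.958, 0.003]
ft_force: [0.2, -0.1, 0.2]
gripper_width: 0.0001
```

```bash
python3 -c "
from h import *
rep(35,145,120)
snap('scene','s8');d=snap('wrist','w8')
c=load('s8')['color'];cv2.imwrite('pics/s8c.png',cv2.resize(c[190:320,170:320,::-1],None,fx=4.5,fy=4.5,interpolation=cv2.INTER_CUBIC))"
```

```text
t 10.5167 stand tcp [ 34.6 145.3 132.1] turn [-0.003  0.001 -0.002] F [ 0.2 -0.1  0.2] w 0.1 q6 0.22
shift tool mm (after turn) [-0.3  0.4 12.1]
tool axes in stand: [[0.0, 1.0, 0.0], [1.0, -0.0, 0.0], [0.0, 0.0, -1.0]]
```

View pics/s8c.png

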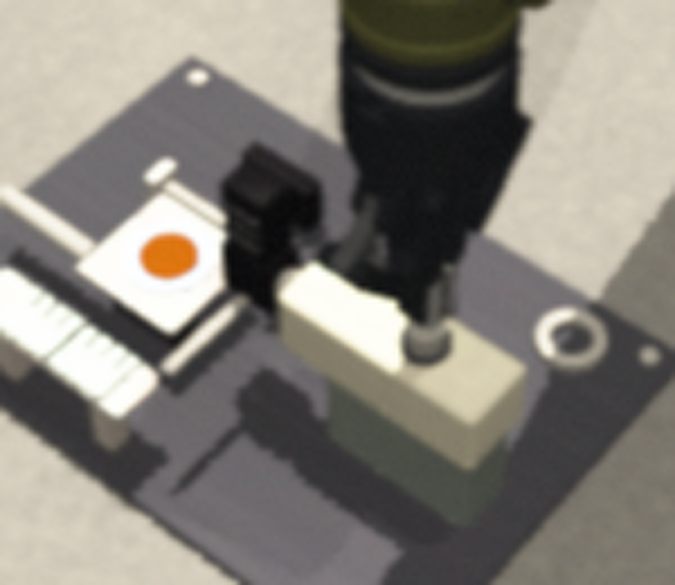

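View pics/w8.png

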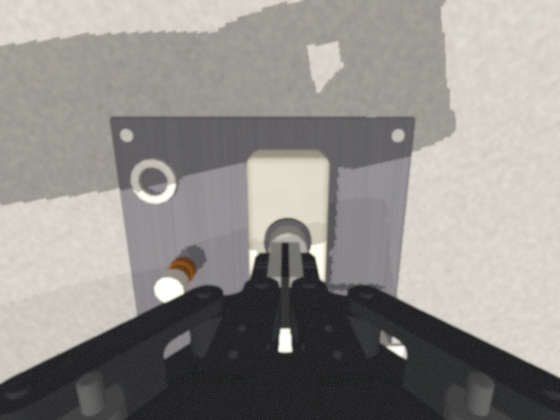

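The shut fingertips are centred on the button (wrist col ~286). Press slowly.

arm_command:
  commands:
    - [0,0,3,0,0,0,0]
    - [0,0,2,0,0,0,0]
    - [0,0,2,0,0,0,0]
    - [0,0,2,0,0,0,0]
    - [0,0,2,0,0,0,0]
    - [0,0,0,0,0,0,0]
    - [0,0,0,0,0,0,0]

```text
time_s: 11.2
tool_pos: [0.6617, 0.0534, 0.1233]
tcp_rot: [2.455, 1.959, 0.002]
ft_force: [0.3, 0.0, 3.2]
gripper_width: -0.0002
```

arm_command:
  commands:
    - [0,0,1,0,0,0,0]
    - [0,0,1,0,0,0,0]
    - [0,0,0,0,0,0,0]
    - [0,0,0,0,0,0,0]

```text
time_s: 11.53
tool_pos: [0.6616, 0.0534, 0.1209]
tcp_rot: [2.455, 1.959, 0.001]
ft_force: [0.5, 0.0, 3.2]
gripper_width: 0.0003
```

Still 3 N and moving, so I press on until it bottoms.

arm_command:
  commands:
    - [0,0,1,0,0,0,0]
    - [0,0,1,0,0,0,0]
    - [0,0,0,0,0,0,0]
    - [0,0,0,0,0,0,0]

```text
time_s: 11.87
tool_pos: [0.6617, 0.0534, 0.12]
tcp_rot: [2.455, 1.959, 0.001]
ft_force: [-1.2, -0.4, 7.5]
gripper_width: -0.0002
```

arm_command:
  commands:
    - [0,0,1,0,0,0,0]
    - [0,0,0,0,0,0,0]
    - [0,0,0,0,0,0,0]

```text
time_s: 12.12
tool_pos: [0.6617, 0.0534, 0.12]
tcp_rot: [2.455, 1.959, 0.001]
ft_force: [-3.0, 0.4, 11.2]
gripper_width: -0.0002
```

The button is bottomed (z stays at 120.0 while the force rises to 11 N). Up, and over to the grip.

arm_command:
  commands:
    - [0,0,-10,0,0,0,0]
    - [0,0,-20,0,0,0,0]
    - [0,0,-30,0,0,0,0]
    - [0,0,-30,0,0,0,0]
    - [-20,0,0,0,0,0,0.6]
    - [-20,0,0,0,0,0,0.6]
    - [-25,0,0,0,0,0,0.6]
    - [-25,0,0,0,0,0,0.6]
    - [-15,0,0,0,0,0,0.6]
    - [0,0,0,0,0,0,0.6]
    - [0,0,0,0,0,0,0.6]

```text
time_s: 13.03
tool_pos: [0.6376, -0.0494, 0.2072]
tcp_rot: [-2.456, -1.957, 0.001]
ft_force: [-0.8, 0.6, 0.3]
gripper_width: 0.0517
```

```bash
python3 -c "
from h import *
rep(35,40,111)
snap('scene','s9');d=snap('wrist','w9')
print(proj(d,st2w(35,40,153)/1e3))
c=load('s9')['color'];cv2.imwrite('pics/s9c.png',cv2.resize(c[190:320,170:320,::-1],None,fx=4.5,fy=4.5,interpolation=cv2.INTER_CUBIC))"
```

```text
t 13.0333 stand tcp [ 34.9  40.1 207.2] turn [-0.001 -0.001 -0.004] F [-0.8  0.6  0.3] w 51.7 q6 0.06
shift tool mm (after turn) [-0.1  0.1 96.2]
tool axes in stand: [[0.0, 1.0, 0.0], [1.0, -0.0, 0.0], [0.0, 0.0, -1.0]]
(np.float64(284.0162229274351), np.float64(224.22787597536245))
```

View pics/w9.png

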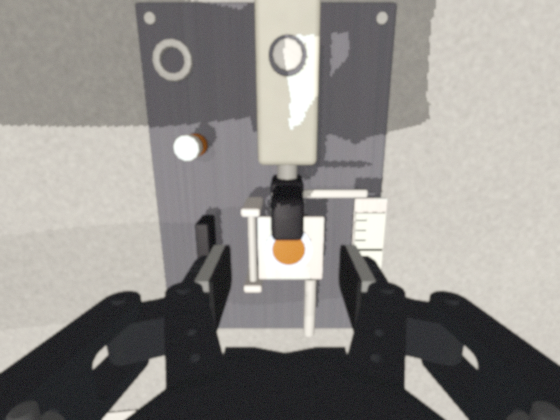

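View pics/s9c.png

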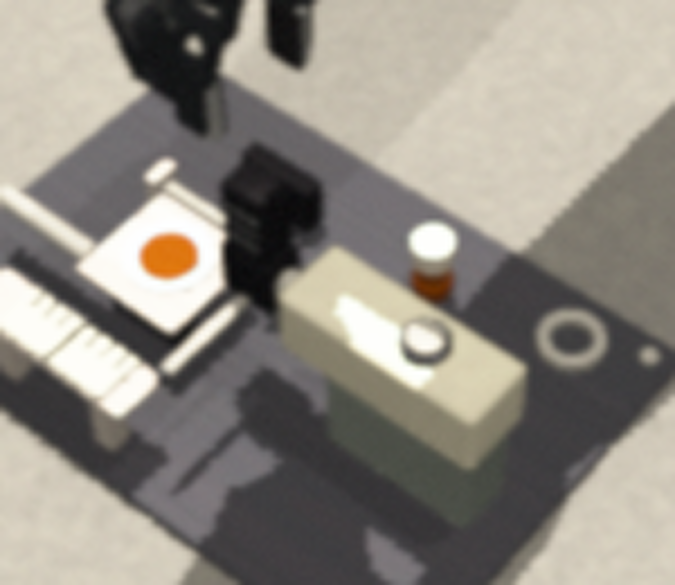

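The grip (top near (287,222)) is centred between the fingers. Descend and grip.

arm_command:
  commands:
    - [0,0.5,20,0,0,0,0.6]
    - [0,0,20,0,0,0,0.6]
    - [0,0,20,0,0,0,0.6]
    - [0,0,20,0,0,0,0.6]
    - [0,0,12,0,0,0,0.6]
    - [0,0,0,0,0,0,0.6]
    - [0,0,0,0,0,0,0.6]
    - [0,0,0,0,0,0,0.3]
    - [0,0,0,0,0,0,0]
    - [0,0,0,0,0,0,0]
    - [0,0,0,0,0,0,0]
    - [0,0,0,0,0,0,0]
    - [0,0,0,0,0,0,0]
    - [0,0,0,0,0,0,0]
  grip_force: 60

```text
time_s: 14.3
tool_pos: [0.6392, -0.0491, 0.118]
tcp_rot: [2.455, 1.958, 0.003]
ft_force: [-2.8, 1.9, 5.8]
gripper_width: 0.0214
```

```bash
python3 -c "
from h import *
rep(35,-20,115)"
```

```text
t 14.3 stand tcp [ 36.4  40.8 118. ] turn [ 0.002 -0.001 -0.002] F [-2.8  1.9  5.8] w 21.4 q6 0.06
shift tool mm (after turn) [-60.8  -1.4   3. ]
tool axes in stand: [[0.0, 1.0, 0.0], [1.0, -0.0, 0.0], [0.0, 0.0, -1.0]]
```

Gripped at 21.4 mm. Draw out 56 mm first, then measure.

arm_command:
  commands:
    - [-4,0,0,0,0,0,0]
    - [-4,0,0,0,0,0,0]
    - [-4,0,0,0,0,0,0]
    - [-4,0,0,0,0,0,0]
    - [-4,0,0,0,0,0,0]
    - [-4,0,0,0,0,0,0]
    - [-4,0,0,0,0,0,0]
    - [-4,0,0,0,0,0,0]
    - [-4,0,0,0,0,0,0]
    - [-4,0,0,0,0,0,0]
    - [-4,0,0,0,0,0,0]
    - [-4,0,0,0,0,0,0]
    - [-4,0,0,0,0,0,0]
    - [-4,0,0,0,0,0,0]
    - [0,0,0,0,0,0,0]
    - [0,0,0,0,0,0,0]
    - [0,0,0,0,0,0,0]

```text
time_s: 15.72
tool_pos: [0.6269, -0.1032, 0.118]
tcp_rot: [2.455, 1.959, 0.004]
ft_force: [-1.9, 3.8, 6.6]
gripper_width: 0.0208
```

```bash
python3 -c "
from h import *
rep()
d=snap('wrist','w10')
for p in [(109,-20,75),(115,-20,59)]: print(proj(d,st2w(*p)/1e3))
c=snap('scene','s10')['color'];cv2.imwrite('pics/s10c.png',cv2.resize(c[230:300,150:230,::-1],None,fx=8,fy=8,interpolation=cv2.INTER_CUBIC))
c=snap('top','t10')['color'];cv2.imwrite('pics/t10c.png',cv2.resize(c[135:215,270:360,::-1],None,fx=7,fy=7,interpolation=cv2.INTER_CUBIC))"
```

```text
t 15.7167 stand tcp [ 36.3 -14.8 118. ] turn [ 0.002 -0.001 -0.002] F [-1.9  3.8  6.6] w 20.8 q6 -0.02
tool axes in stand: [[0.0, 1.0, 0.0], [1.0, -0.0, 0.0], [0.0, 0.0, -1.0]]
(np.float64(400.8751854131022), np.float64(236.7597312877927))
(np.float64(401.429010353712), np.float64(227.9860450836746))
```

View pics/w10.png

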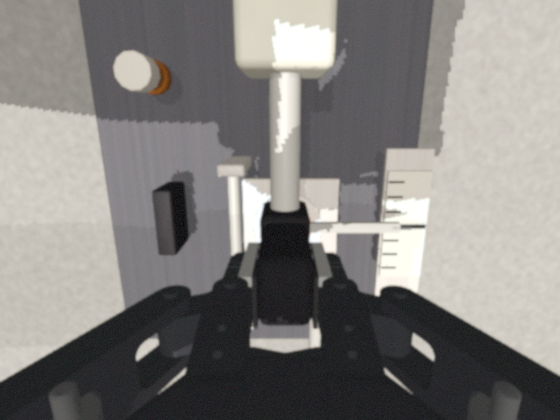

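View pics/s10c.png

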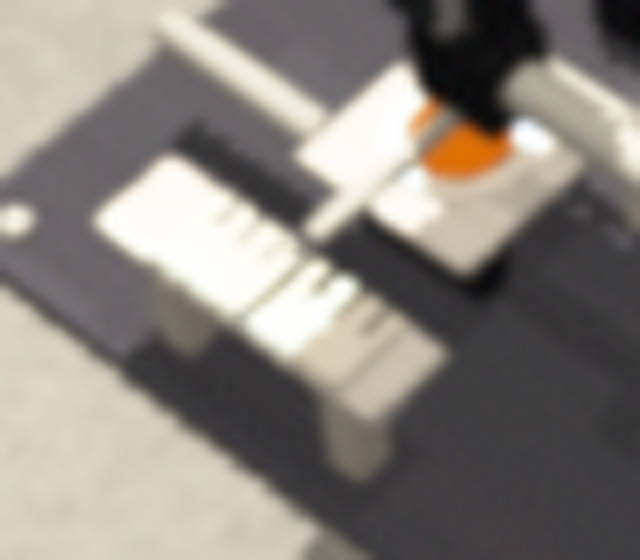

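View pics/t10c.png

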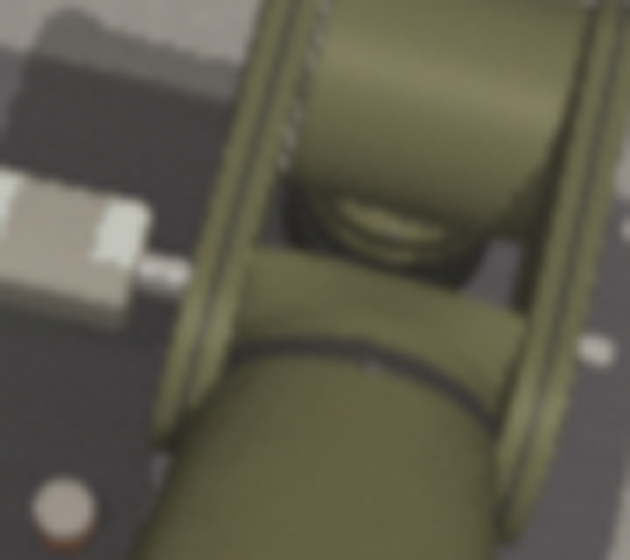

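The pointer tip is at about (398,228) and the long mark at about (413,226) in the wrist view. Both need casting onto their own heights, so I'll measure them to sub-pixel.

```bash
cat > meas.py <<'E'
from h import *
import sys
tag=sys.argv[1]; pc=[int(a) for a in sys.argv[2:4]]; mc=[int(a) for a in sys.argv[4:6]]; r0,r1=int(sys.argv[6]),int(sys.argv[7])
d=load(tag); g=d['color'].astype(float).mean(2)
cv2.imwrite(f'pics/{tag}z.png',cv2.resize(d['color'][r0-20:r1+20,330:440,::-1],None,fx=7,fy=7,interpolation=cv2.INTER_CUBIC))
rows=np.arange(r0,r1)
for c in range(mc[0],mc[1]):
    w=np.clip(np.median(g[r0:r1,c])-15-g[r0:r1,c],0,None); v=(w*rows).sum()/w.sum(); p=w2st(onz(d,c,v,.059)*1000); print('mark',c,round(v,2),np.round(p[:2],2))
for c in range(pc[0],pc[1],4):
    col=g[r0:r1,c]; b=np.median(np.r_[col[:4],col[-4:]]); w=np.clip(col-b-25,0,None); v=(w*rows).sum()/w.sum(); p=w2st(onz(d,c,v,.077)*1000); print('ptr',c,round(v,2),np.round(p[:2],2),np.round(col[4:-4]).astype(int).tolist() if c==pc[0] else '')
E
python3 meas.py w10 342 376 403 424 217 238
```

```text
mark 403 226.34 [115.94 -18.84]
mark 404 226.35 [116.61 -18.84]
mark 405 226.34 [117.27 -18.84]
mark 406 226.35 [117.94 -18.85]
mark 407 226.33 [118.61 -18.84]
mark 408 226.34 [119.28 -18.84]
mark 409 226.33 [119.95 -18.84]
mark 410 226.26 [120.61 -18.8 ]
mark 411 226.16 [121.27 -18.72]
mark 412 226.07 [121.93 -18.66]
mark 413 226.05 [122.6  -18.65]
mark 414 226.04 [123.27 -18.64]
mark 415 226.02 [123.93 -18.63]
mark 416 225.96 [124.6  -18.59]
mark 417 225.99 [125.27 -18.61]
mark 418 226.03 [125.94 -18.64]
mark 419 226.05 [126.61 -18.66]
mark 420 226.04 [127.28 -18.66]
mark 421 226.03 [127.94 -18.65]
mark 422 225.98 [128.61 -18.61]
mark 423 226.01 [129.28 -18.63]
ptr 342 228.22 [ 71.81 -13.57] [122, 133, 166, 196, 218, 227, 231, 232, 233, 233, 228, 209, 176]
ptr 346 228.43 [ 74.26 -13.71] 
ptr 350 228.05 [ 76.68 -13.47] 
ptr 354 227.88 [ 79.11 -13.37] 
ptr 358 227.89 [ 81.55 -13.38] 
ptr 362 227.87 [ 83.98 -13.38] 
ptr 366 227.88 [ 86.42 -13.38] 
ptr 370 227.9 [ 88.86 -13.41] 
ptr 374 227.78 [ 91.29 -13.33]
```

```bash
sleep 1
```

```text
(no output)
```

View pics/w10z.png

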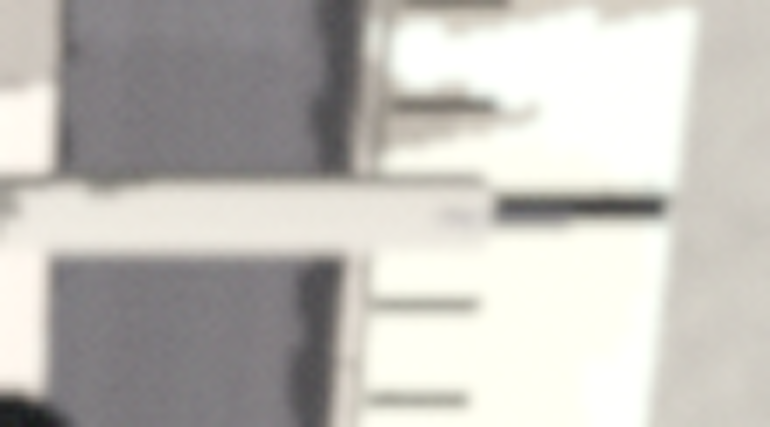

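arm_command:
  commands:
    - [-2,0,0,0,0,0,0]
    - [-2,0,0,0,0,0,0]
    - [-1,0,0,0,0,0,0]
    - [0,0,0,0,0,0,0]
    - [0,0,0,0,0,0,0]
    - [0,0,0,0,0,0,0]
    - [0,0,0,0,0,0,0]

```text
time_s: 16.45
tool_pos: [0.6258, -0.1079, 0.118]
tcp_rot: [2.455, 1.959, 0.004]
ft_force: [-1.0, 3.8, 7.3]
gripper_width: 0.021
```

```bash
python3 -c "
from h import *
rep()
d=snap('wrist','w11')
T=np.array(d['world_from_camera']);print('cam in stand',w2st(T[:3,3]*1000))
c=snap('scene','s11')['color'];cv2.imwrite('pics/s11c.png',cv2.resize(c[230:300,150:230,::-1],None,fx=8,fy=8,interpolation=cv2.INTER_CUBIC))
"
python3 meas.py w11 350 376 403 424 207 238
```

```text
t 16.45 stand tcp [ 36.3 -19.6 118. ] turn [ 0.002 -0.002 -0.002] F [-1.   3.8  7.3] w 21.0 q6 -0.03
tool axes in stand: [[0.0, 1.0, 0.0], [1.0, -0.0, 0.0], [0.0, 0.0, -1.0]]
cam in stand [ 36.61557513  47.94809657 260.9771169 ]
mark 403 222.6 [115.67 -21.06]
mark 404 222.47 [116.33 -20.98]
mark 405 222.55 [117.   -21.03]
mark 406 222.72 [117.68 -21.15]
mark 407 222.74 [118.34 -21.17]
mark 408 222.79 [119.01 -21.2 ]
mark 409 222.64 [119.67 -21.1 ]
mark 410 221.88 [120.28 -20.57]
mark 411 220.33 [120.83 -19.49]
mark 412 219.28 [121.42 -18.75]
mark 413 219.27 [122.08 -18.75]
mark 414 219.27 [122.75 -18.75]
mark 415 219.27 [123.41 -18.75]
mark 416 219.23 [124.07 -18.72]
mark 417 219.2 [124.74 -18.71]
mark 418 219.19 [125.4 -18.7]
mark 419 219.19 [126.06 -18.7 ]
mark 420 219.14 [126.72 -18.67]
mark 421 219.16 [127.39 -18.69]
mark 422 219.19 [128.06 -18.71]
mark 423 219.2 [128.72 -18.71]
ptr 350 227.96 [ 76.66 -18.28] [121, 124, 126, 124, 124, 124, 123, 124, 125, 123, 123, 144, 184, 210, 226, 230, 232, 232, 234, 234, 228, 209, 175]
ptr 354 228.5 [ 79.12 -18.63] 
ptr 358 228.13 [ 81.54 -18.4 ] 
ptr 362 227.88 [ 83.97 -18.25] 
ptr 366 227.87 [ 86.41 -18.25] 
ptr 370 227.87 [ 88.84 -18.25] 
ptr 374 227.76 [ 91.27 -18.19]
```

View pics/w11z.png

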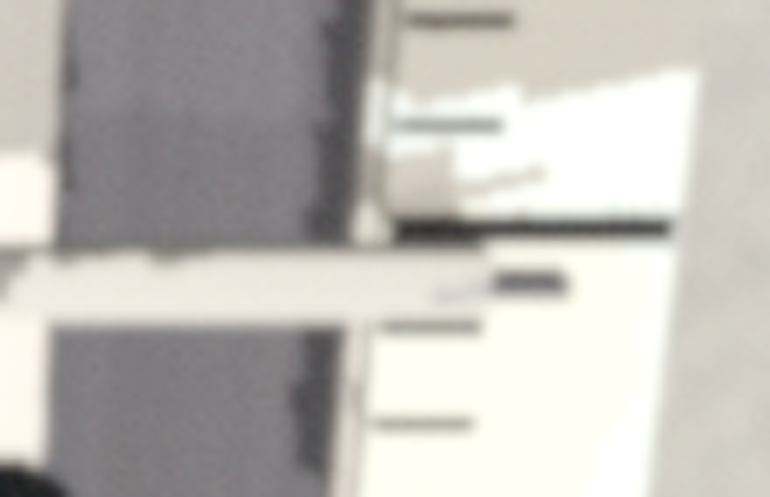

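View pics/s11c.png

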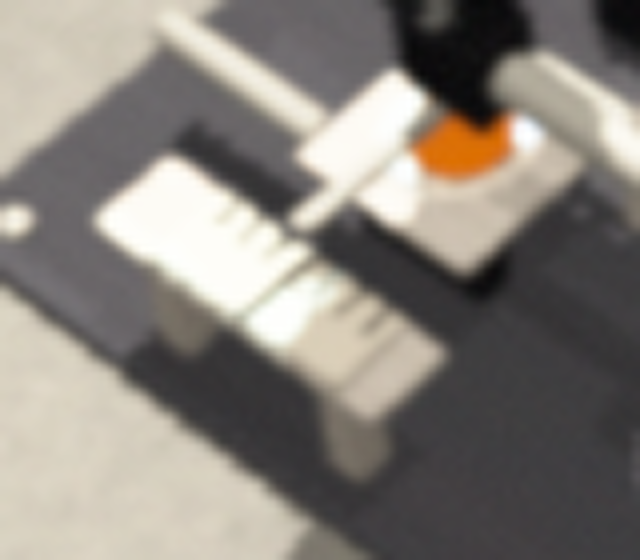

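The bar's dark tip shows beside the mark. The bar's silhouette centre is at z 75 rather than 77, so I'll recompute with that and cross-check in the scene view.

Run:
```python
from h import *
d=load('w11');g=d['color'].astype(float).mean(2)
rows=np.arange(222,235)
print(g[220:236,402:413:2].astype(int))
for c in range(403,410):
    w=np.clip(200-g[224:232,c],0,None);v=(w*np.arange(224,232)).sum()/w.sum();print('tip',c,round(v,2),[np.round(w2st(onz(d,c,v,z)*1000)[:2],2).tolist() for z in(.075,.059)])
for c in range(380,398,3):
    col=g[218:238,c];print('bar',c,col.astype(int).tolist())
for c in (354,362,370):
    col=g[205:240,c];th=(col.min()+col.max())/2;b=np.where(col>th)[0]+205
    print(c,b[0],b[-1],'edges y: top edge z77,z73; bot edge z77',[round(w2st(onz(d,c,v,z)*1000)[1],2) for v,z in((b[0]-.5,.077),(b[0]-.5,.073),(b[-1]+.5,.077),(b[-1]+.5,.073))])
s=load('s11')
cv2.imwrite('pics/s11z.png',cv2.resize(s['color'][245:275,170:200,::-1],None,fx=20,fy=20,interpolation=cv2.INTER_CUBIC))
print('cam scene stand',w2st(np.array(s['world_from_camera'])[:3,3]*1000))
for n,p in [('tip',(109,-20.5,75)),('bar',(85,-20.5,75)),('m1',(101,-20.5,59)),('m2',(129,-20.5,59)),('sc',(129,-80,59)),('sc2',(129,30,59))]: 
    u,v=proj(s,st2w(*p)/1e3); print(n,round((u-170+.5)*20),round((v-245+.5)*20),'px',round(u,1),round(v,1))
```

```text
[[116 116 115 113 116 115]
 [182 182 183 183 183 183]
 [225 227 227 226 228 227]
 [241 242 242 242 245 248]
 [230 231 230 231 241 251]
 [191 190 192 193 219 249]
 [141 137 138 142 185 243]
 [123 124 122 120 164 239]
 [154 153 154 154 178 240]
 [199 199 197 198 209 245]
 [234 233 233 233 236 249]
 [249 249 250 249 249 251]
 [251 251 251 251 251 251]
 [251 251 251 251 251 251]
 [251 251 251 251 251 251]
 [251 251 251 252 251 251]]
tip 403 226.83 [[109.67, -18.34], [115.96, -24.04]]
tip 404 226.82 [[110.29, -18.34], [116.63, -24.04]]
tip 405 226.85 [[110.91, -18.36], [117.3, -24.06]]
tip 406 226.86 [[111.52, -18.37], [117.97, -24.07]]
tip 407 226.84 [[112.14, -18.36], [118.63, -24.06]]
tip 408 226.88 [[112.75, -18.38], [119.31, -24.09]]
tip 409 226.97 [[113.38, -18.44], [119.98, -24.15]]
bar 380 [155, 162, 162, 149, 154, 189, 217, 227, 229, 230, 231, 231, 232, 230, 222, 213, 206, 209, 213, 214]
bar 383 [203, 205, 199, 180, 167, 190, 216, 227, 230, 230, 231, 231, 232, 231, 221, 206, 211, 225, 232, 235]
bar 386 [121, 113, 112, 113, 144, 188, 215, 226, 229, 230, 231, 232, 230, 225, 203, 17
[... 252 characters left out ...]
3, 94, 139, 188, 214, 225, 224, 221, 215, 211, 221, 220, 200, 172, 189, 229, 248, 251]
354 224 232 edges y: top edge z77,z73; bot edge z77 [np.float64(-15.42), np.float64(-16.8), np.float64(-21.23), np.float64(-22.73)]
362 223 232 edges y: top edge z77,z73; bot edge z77 [np.float64(-14.79), np.float64(-16.16), np.float64(-21.24), np.float64(-22.74)]
370 223 232 edges y: top edge z77,z73; bot edge z77 [np.float64(-14.8), np.float64(-16.17), np.float64(-21.25), np.float64(-22.76)]
cam scene stand [509.41182923 510.55583438 902.88060491]
tip 314 287 px 185.2 258.9
bar 465 157 px 192.8 252.3
m1 380 331 px 188.5 261.0
m2 202 485 px 179.6 268.8
sc -165 223 px 161.3 255.6
sc2 526 719 px 195.8 280.4
```

View pics/s11z.png

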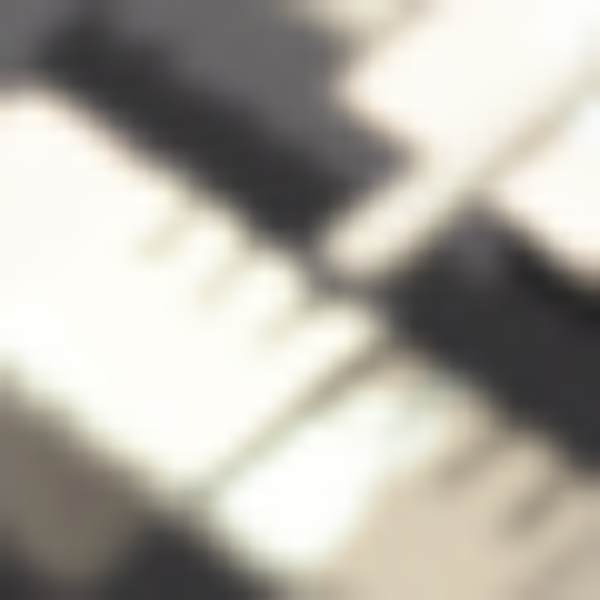

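Wrist view: bar silhouette centre at y -18.7 and long mark at -18.7, so they coincide. The dark tip line reads -18.4, and the travel from home agrees. One last overall look for stillness and bystanders.

arm_command:
  commands:
    - [0,0,0,0,0,0,0]
    - [0,0,0,0,0,0,0]
    - [0,0,0,0,0,0,0]
    - [0,0,0,0,0,0,0]
    - [0,0,0,0,0,0,0]
    - [0,0,0,0,0,0,0]

```text
time_s: 17.05
tool_pos: [0.6258, -0.1079, 0.118]
tcp_rot: [2.455, 1.959, 0.004]
ft_force: [-2.0, 4.3, 5.6]
gripper_width: 0.021
```

```bash
python3 -c "
from h import *
rep(); snap('scene','s12'); d=snap('wrist','w12')"; python3 meas.py w12 362 376 414 424 207 238|tail -6
```

```text
t 17.05 stand tcp [ 36.3 -19.6 118. ] turn [ 0.002 -0.001 -0.002] F [-2.   4.3  5.6] w 21.0 q6 -0.03
tool axes in stand: [[0.0, 1.0, 0.0], [1.0, -0.0, 0.0], [0.0, 0.0, -1.0]]
mark 422 219.21 [128.06 -18.71]
mark 423 219.21 [128.72 -18.71]
ptr 362 227.88 [ 83.97 -18.24] [129, 128, 132, 130, 132, 130, 130, 130, 129, 126, 126, 146, 188, 217, 228, 231, 231, 232, 233, 234, 228, 209, 177]
ptr 366 227.86 [ 86.41 -18.23] 
ptr 370 227.87 [ 88.84 -18.24] 
ptr 374 227.74 [ 91.27 -18.16]
```

View pics/s12.png

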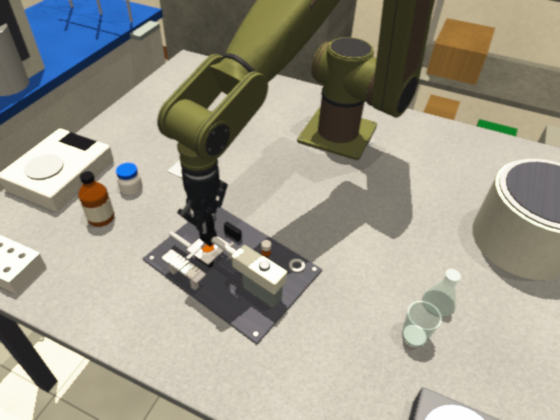

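The arm is still, the disc is up at (208,247), the button is in, and the visible bystanders stand where they were. Handing in.

```bash
python3 -c "
from plant import finish_job
print(finish_job())"
```

```text
the job is handed in; nothing more can be done
None
```

I turned the plate over by its pin while the arm was still locked, then pressed the lock button. I then drew the arm out about 60 mm and handed the job in at about 17 s, holding the grip at the mark.

**Plate:** it lies flat with the white and amber disc facing up. The largest force reading was about 20 N, partway through the turn.

**Lock button:** it bottomed at z 120.0 mm while the push rose to 11 N, so it is fully in.

**Pointer on the mark:**

| Check | Result |
|---|---|
| Wrist camera, pointer bar | on the mark (both -18.7 mm, stand y as that view reads it) |
| Wrist camera, dark line at the tip | about 0.3 mm short |
| Scene camera, coarse (pixels about 2.6 mm) | about 0.6 mm too far |
| Travel from home | agrees within about 0.5 mm |

The tip and scene readings disagree slightly. I took them as within measuring error and made no further adjustment.

**Stillness:** the tool pose did not change over the last 0.6 s before hand-in.

**Other things on the bench:** those visible in the last scene picture look unmoved. The spatula was mostly hidden by the arm in that picture, so I did not check it again at the end.

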